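Set the inspection lamp and hold the reflector flap upright

ROBOT

A 7-joint arm with a two-finger parallel gripper is mounted at the origin on the work surface; the furniture and walls round the work are solid. World frame = base frame: x ahead of the robot, y to its left, z up, the work surface at z = 0. Lengths are in mm, angles in rad, forces in N, time in s.
With the tool pointing down it reaches from about 425 to 950 mm from the base axis. Payload 4.7 kg.
Tool frame: the origin (TCP) lies midway between the tips of the shut fingers; the grasp point (between the pads) lies 19 mm behind it; x points along the fingers, z is the direction in which the jaws open and shut, and the axes are right-handed (so a half turn about x gives the same grasp; the last joint's range is limited). The gripper opens to 87 mm and grips with 3 to 60 N. Pads are 19 mm wide; open, the fingers measure 117 mm over their backs; the gripper's body (75 mm by 190 mm) begins 51 mm behind the grasp point.
Start: joints at [-0.029, 0.469, -0.049, 1.532, 0.024, 1.141, -0.082], TCP at [675.018, 0.046, 222.573] pointing down, gripper open.
Joint ranges: [-2.59, 2.59], [-0.33, 1.99], [-1.39, 1.29], [0.1, 2.45], [-1.04, 4.18], [0.21, 1.99], [-2.66, 2.66]. Speed limits (rad/s): [2.57, 2.57, 3.14, 3.14, 3.14, 3.14, 3.14].

INTERFACE

Orientations are given as a unit quaternion [w, x, y, z].
In Python, from plant import * gives the robot as it stands.
- The arm moves only by the tool move_arm, never from a script. Its argument "series" is a list of rows, each a list of 7 numbers: the shift along the world's x, y, z in mm, then the turn, a rotation vector about the world's x, y, z in rad, then the closure, from -1 (fully open) to 1 (shut), so that 0 is half open. In form: [[dx, dy, dz, rx, ry, rz, claw], ...]. A call has 1 to 10 rows; each row shifts and turns the commanded pose from where the row before left it; what a row does not reach is not made up. A row lasts 1/10 s, in which the tool goes at most 50 mm and 8.59 degrees, less where a joint would pass 70% of its speed; a pose out of reach is approached as far as the arm can. A call is refused whole if a number of a shift passes 50 or a number of a turn 0.15, either way. A call with a gripper value outside its range is refused whole. The fingers move at their own pace and stop on an object; "grip_force" is the grip in N (left out, the last holds). Time passes only in rows, so rows that do not move let the fingers close. It gives the time, the measured TCP pose, the force and the opening at its end, in the units of the state.
- get_obs(): the state, without advancing time (a new reading comes with each control period).
- capture(name): name is "scene" or "side" or "wrist"; returns a dict with "color" (480x640x3 uint8, red, green, blue), "range_z" (480x640 float32, mm along the optical axis (not along the pixel's ray), 0 where there is no reading), "fov_y" (degrees; the focal length in pixels is half the picture's height over the tangent of half this angle, whatever the lens; pixels are square), "cx", "cy" (the principal point, pixels), "world_from_camera" (4x4, takes a point from camera to world coordinates); the wrist camera has in their place "tool_from_camera" (4x4, takes a point from camera to tool coordinates, whose origin is the TCP and whose axes are the tool frame's). Camera axes: x right, y down, z forward; pixel columns grow to the right and rows downward; lengths in mm; the calibration is good to about 2 mm. A picture is of the moment at which its call begins: read the wrist's pose just before it.
- job_done(): hands the job in, once; it reports no verdict.
The state is a dict: "time_s": time; "q": joint angles; "joint_vel": joint speeds; "effort": joint torques, N m; "tool_pos": TCP position; "ee_rot": TCP orientation; "wrist_force": force on the tool from outside, world axes, zero at the start; "wrist_torque": the same for the moment, N m; "width": finger opening in mm.
Only numpy, scipy, OpenCV 4.12 (cv2) and the standard library are available. Lean on these libraries where they do the work, as an engineer would, in place of code of your own. Each camera call takes 0.05 s, during which the arm holds its last target.

TASK

Get the weld-inspection stand ready for a photo of the sheet-metal letter: first, with the reflector flap still down, slide the black dimmer cap along its track until its white line is level with the green pointer clip. Then grip the flap's red handle bar, swing the flap up to its upright balance point, without letting it tip over onto the letter or drop back, and finish with the robot still gripping the bar and holding the flap upright and still. Leave the letter and the orange magnet where they lie.

Things in the scene. Friction and masses are not known exactly. Their poses are not given: they have to be found in the camera images.
- stand: Fixed grey stand, base plate 230 (x) by 290 (y) by 12 mm. Origin on the table under the middle of the flap's hinge axis; own x parallel to that axis, own y from the hinge over the letter's black bed (y 42 to 168 mm, z 12 mm) to the LED bar lamp (y 200 mm, 130 mm high). Plate from y -75 to +215 mm; hinge pedestals 72 mm high at x +-104 mm. At the start the flap lies level on the -y side.
- flap_hinge (a point): Centre of the flap's hinge axis, 60 mm above the table; axes as the stand's (hinge axis along x).
- flap (a joint): Angle of the white reflector flap (rad): 0 = lying level on the stand's -y side (start), 1.571 = upright, its balance point, 2.7 = tipped over to the letter's side. Almost no hinge friction and no stay: let go, it falls one way or the other. Leaf 180 mm wide, 6 mm thick, out to 105 mm from the hinge; about 0.3 kg with its handle.
- handle: Red U-shaped handle of round 12 mm bar on the flap's free edge, in the flap's plane. Origin on the hinge axis; turns with the flap. Grip bar 110 mm long, parallel to the hinge axis, centre line 165 mm from it (own y -165 mm). Open window of 98 by 54 mm between bar and leaf for a finger. The round bar can turn between the fingers as the flap swings.
- bar_mid (a point): Middle of the red grip bar, on its centre line: 60 mm above the table when the flap lies down, 225 mm when it is upright.
- dimmer: Fixed grey dimmer box of the lamp, 180 (x) by 100 (y) by 35 mm high. Origin at the centre of its underside. The slot runs along its own x axis.
- cap (a joint): Travel of the black dimmer cap along the dimmer's own +x (m), 0 to 0.11; at 0 the cap's centre is at dimmer x = -55 mm, y = 0. It slides with about 1.5 N of friction and stays where it is left. The set point always lies further along +x than the start.
- cap_top (a point): Centre of the cap's top face, 71 mm above the table. The cap is 18 mm along the slot (x), 24 mm across (y), and spans heights 41 to 71 mm, with a white line across its middle.
- pointer: Fixed green pointer clip on the +y edge of the dimmer box, 12 mm along x, 20 mm along y, standing 4 mm above the box; its origin is 44 mm from the slot's centre line and its tip points at the slot. Axes parallel to the dimmer's. The set point is reached when the cap's centre has the same x along the slot as this origin.
- letter: Loose L-shaped letter of bent galvanised strip, 151 by 111 by 40 mm high, lying on the stand's bed between hinge and lamp, origin at the centre of its underside.
- magnet: Orange triangular welding magnet, 62 by 63 by 19 mm, loose.

How it is judged:
By the outcome, as a careful person would: the job done as asked, in the order asked, and still so for the second after the job is handed in, while the arm keeps its last pose, push and grip.
It also fails if it takes over 51 s, if anything falls off the work surface, if the arm or the gripper's body presses on something with over 40 N, if the wrist force passes 120 N, or if a joint passes its speed limit or range.

## Working session

There is one attempt and no reset: what is moved stays moved. The work goes in short steps, Python scripts to look and compute and a tool call to move; the robot and the scene stay as the last step left them, time stands still between calls to the robot, and variables do not carry over. Pictures are saved under pics/ and viewed, and the job is handed in when it is done.

Besides the shell and the picture viewer there is one more tool, called as name(argument=value, ...), one argument or row to a line, values as JSON. move_arm: Moves the arm, as the interface text tells. Its arguments: {"type":"object","properties":{"series":{"type":"array"},"grip_force":{"type":"number"}},"required":["series"]}

```bash
ls; mkdir -p pics
python3 - <<'E'
from plant import *
import cv2,pickle
o=get_obs();print(o)
d={}
for n in ["scene","side"]:
    c=capture(n);d[n]=c
    cv2.imwrite(f"pics/{n}0.png",c["color"][:,:,::-1]);print(n,c["fov_y"],c["cx"],c["cy"],c["world_from_camera"])
pickle.dump(d,open("d0.pkl","wb"))
E
```

```text
pics
{'time_s': 0.0, 'q': array([-0.0288863 ,  0.46948794, -0.04860156,  1.53370023,  0.02413631,
        1.14100084, -0.0823094 ]), 'joint_vel': array([ 7.91892474e-04, -1.34352462e-04, -4.89768420e-05,  9.21417550e-04,
       -9.63188291e-05,  4.66899011e-05,  3.42763748e-04]), 'effort': array([ 8.49551179e-05, -5.07972229e+01, -8.03461717e-02, -2.36155879e+01,
       -6.12773141e-02,  3.78107757e-02,  1.50727069e-04]), 'tool_pos': array([ 6.74393744e+02, -5.86184973e-03,  2.21465455e+02]), 'ee_rot': array([ 7.06396948e-01, -4.72752145e-05,  7.07815900e-01, -2.62518144e-05]), 'wrist_force': array([-0.06997638,  0.22886496, -0.22708919]), 'wrist_torque': array([ 0.05153463, -0.03482843,  0.02872382]), 'width': 86.97350496005163}
scene 51.635332148982926 320.96663491821823 245.16908618044062 [[ 8.83867487e-01 -2.68090686e-01  3.83282728e-01  1.04836030e+02]
 [-4.67407890e-01 -4.75492380e-01  7.45276366e-01 -9.19103046e+02]
 [-1.75536359e-02 -8.37874920e-01 -5.45579957e-01  6.87691101e+02]
 [ 0.00000000e+00  0.00000000e+00  0.00000000e+00  1.00000000e+00]]
side 53.61362438739127 318.2784610285366 235.24939738172893 [[-9.60244231e-01 -1.83733154e-01  2.10174082e-01  3.33757234e+02]
 [-2.78653829e-01  5.85472704e-01 -7.61297417e-01  6.24210037e+02]
 [ 1.68243879e-02 -7.89597265e-01 -6.13394733e-01  6.27490086e+02]
 [ 0.00000000e+00  0.00000000e+00  0.00000000e+00  1.00000000e+00]]
```

View pics/scene0.png

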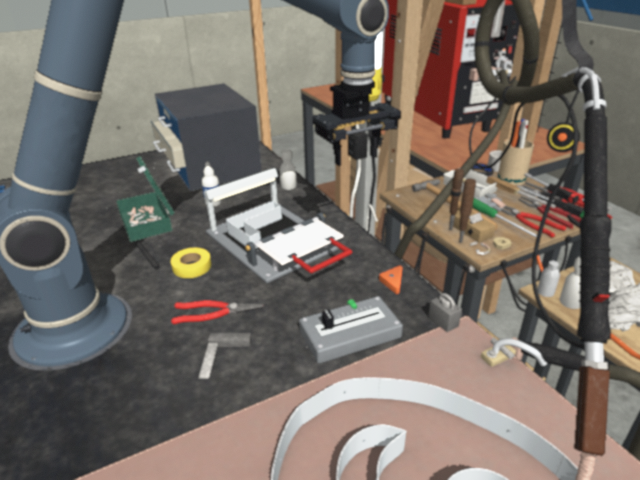

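View pics/side0.png

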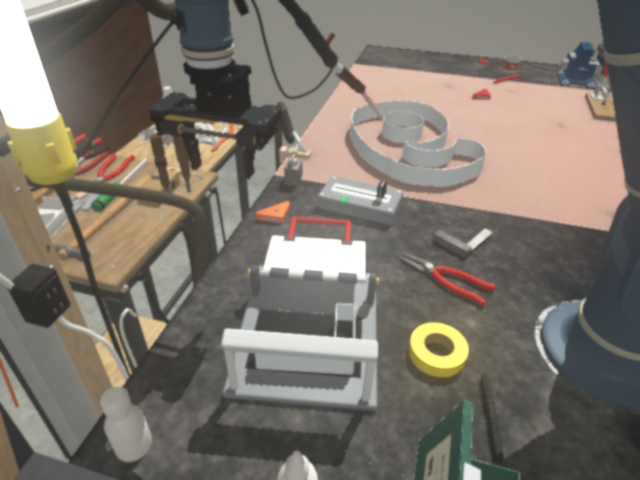

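The scene view shows the dimmer at about (350,328), its cap at (327,318) and the pointer at (352,303). The red handle is at (325,258) and the magnet at (393,278). In the side view the handle is at (320,228) and the cap at (381,190). Next I'll measure them.

```bash
cat > h.py <<'E'
import numpy as np,cv2
def cloud(c,T=None):
    z=c["range_z"].astype(float);H,W=z.shape
    f=H/2/np.tan(np.radians(c["fov_y"])/2)
    v,u=np.mgrid[:H,:W]
    P=np.stack([(u-c["cx"])/f*z,(v-c["cy"])/f*z,z,np.ones_like(z)],-1)
    T=c["world_from_camera"] if T is None else T
    return (P@T.T)[...,:3]
def ray(c,u,v,h,T=None):
    H=480;f=H/2/np.tan(np.radians(c["fov_y"])/2)
    T=c["world_from_camera"] if T is None else T
    d=T[:3,:3]@np.array([(u-c["cx"])/f,(v-c["cy"])/f,1]);o=T[:3,3]
    return o+d*(h-o[2])/d[2]
def Rq(q):
    from scipy.spatial.transform import Rotation as R
    return R.from_quat([q[1],q[2],q[3],q[0]]).as_matrix()
E
python3 - <<'E'
import pickle;from h import *
d=pickle.load(open("d0.pkl","rb"))
boxes={"scene":dict(red=(280,235,360,280),green=(340,290,365,312),orange=(375,260,410,295),cap=(315,305,340,330)),
"side":dict(red=(280,210,360,245),green=(335,190,355,206),orange=(250,198,295,225),cap=(372,178,392,200))}
for n in d:
    c=d[n];P=cloud(c);hsv=cv2.cvtColor(c["color"],cv2.COLOR_RGB2HSV);h,s,v=cv2.split(hsv)
    M=dict(red=((h<6)|(h>172))&(s>150)&(v>60),green=(h>45)&(h<75)&(s>120),orange=(h>4)&(h<18)&(s>150),cap=(v<50))
    for k,(a,b,a2,b2) in boxes[n].items():
        m=np.zeros_like(h,bool);m[b:b2,a:a2]=M[k][b:b2,a:a2]
        q=P[m];vv,uu=np.nonzero(m)
        print(n,k,m.sum(),"uv",uu.min(),uu.max(),vv.min(),vv.max(),"med",np.median(q,0).round(1),"lo",np.percentile(q,5,axis=0).round(1),"hi",np.percentile(q,95,axis=0).round(1))
    # white flap
    for (a,b,a2,b2) in ([(255,215,350,275)] if n=="scene" else [(255,230,375,285)]):
        m=np.zeros_like(h,bool);m[b:b2,a:a2]=((s<25)&(v>200))[b:b2,a:a2]
        q=P[m];q=q[(abs(q[:,2]-63)<8)]
        r=cv2.minAreaRect(q[:,:2].astype(np.float32));print("flap",r,np.median(q,0))
    # dimmer top z~35
    m=np.zeros_like(h,bool)
    a,b,a2,b2=(295,290,410,360) if n=="scene" else (310,172,410,225)
    m[b:b2,a:a2]=1
    q=P[m];q=q[(abs(q[:,2]-35)<5)];print("dim",cv2.minAreaRect(q[:,:2].astype(np.float32)),np.median(q,0))
    cv2.imwrite(f"pics/z_{n}.png",cv2.resize(c["color"][280:370,280:420,::-1] if n=="scene" else c["color"][165:235,300:420,::-1],None,fx=5,fy=5,interpolation=2))
E
```

```text
scene red 401 uv 293 351 239 272 med [ 530.6 -125.    63.8] lo [ 468.4 -141.3   57. ] hi [586.9 -62.8  66.6]
scene green 41 uv 348 355 300 307 med [ 514.9 -252.5   38.3] lo [ 509.8 -265.4   36.2] hi [ 520.6 -243.1   40.8]
scene orange 371 uv 379 401 266 293 med [ 647.2 -198.2   16.8] lo [ 634.5 -232.6    3.7] hi [ 685.9 -174.1   19.4]
scene cap 92 uv 322 332 312 327 med [ 431.5 -300.2   60.3] lo [ 428.5 -303.3   49.6] hi [ 439.8 -285.7   70.5]
flap ((515.02099609375, -15.480598449707031), (190.24185180664062, 111.41387939453125), 11.678935050964355) [506.18362402 -22.93154152  62.88344208]
dim ((484.67767333984375, -293.1528015136719), (107.45693969726562, 179.505126953125), 85.12794494628906) [ 485.1954874  -303.37280152   34.36840409]
side red 3 uv 293 294 219 223 med [ 586.7 -106.3   65. ] lo [ 585.8 -111.    64.3] hi [588.3 -98.   65.7]Traceback (most recent call last):
  File "<stdin>", line 11, in <module>
    return umr_minimum(a, axis, None, out, keepdims, initial, where)
ValueError: zero-size array to reduction operation minimum which has no identity
```

View pics/z_scene.png

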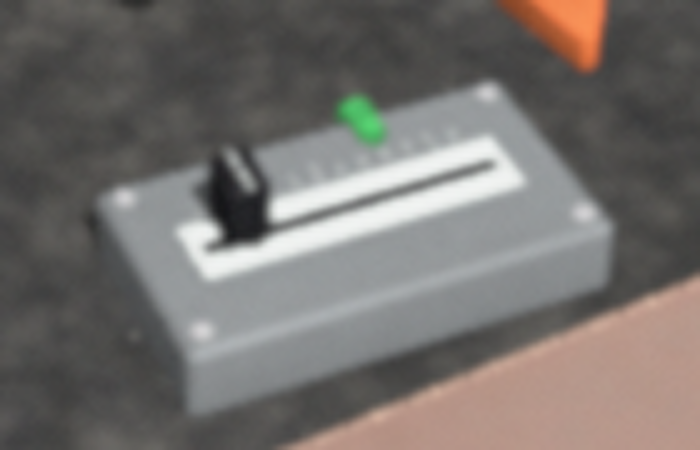

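move_arm(
  series=[
    [-20, -28, 0, 0, 0, -0.009, -1],
    [-20, -28, 0, 0, 0, -0.009, -1],
    [-20, -28, 0, 0, 0, -0.009, -1],
    [-20, -28, 0, 0, 0, -0.009, -1],
    [-20, -28, 0, 0, 0, -0.009, -1],
    [-20, -28, 0, 0, 0, -0.009, -1],
    [-20, -28, 0, 0, 0, -0.009, -1],
    [-20, -28, 0, 0, 0, -0.009, -1],
    [-20, -28, 0, 0, 0, -0.009, -1],
    [0, 0, 0, 0, 0, 0, -1],
  ],
)

```text
time_s: 1.1
tool_pos: [491.1, -257.2, 222.3]
ee_rot: [0.706, 0.031, 0.707, -0.033]
wrist_force: [0.6, 0.5, 0.2]
width: 86.7
```

Run:
```python
from plant import *
import cv2,pickle
from h import *
o=get_obs();c=capture("wrist");pickle.dump((o,c),open("w1.pkl","wb"))
cv2.imwrite("pics/w1.png",c["color"][:,:,::-1]);print(c["tool_from_camera"],o["tool_pos"],o["ee_rot"],o["time_s"])
```

```text
[[ 9.36480234e-04 -2.77608530e-01  9.60693826e-01 -1.61187883e+02]
 [ 1.25742454e-03 -9.60693161e-01 -2.77609564e-01  7.64042671e+01]
 [ 9.99998771e-01  1.46797586e-03 -5.50598377e-04  1.19887790e-01]
 [ 0.00000000e+00  0.00000000e+00  0.00000000e+00  1.00000000e+00]] [ 491.12458781 -257.17863198  222.33494156] [ 0.70558071  0.03099247  0.70719906 -0.03263159] 1.1
```

View pics/w1.png

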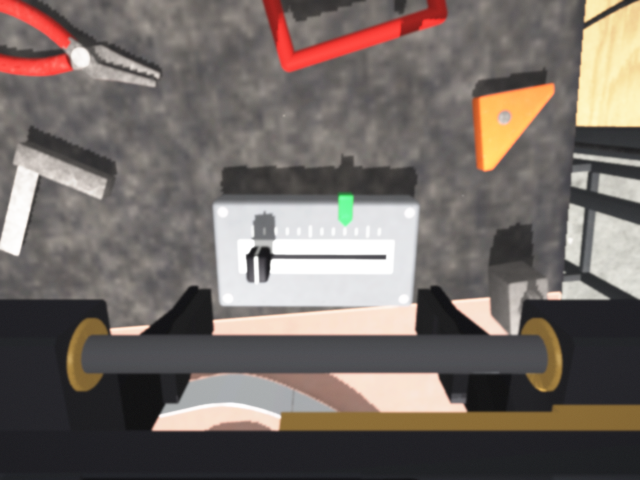

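The wrist view shows the dimmer box spanning u 214–418. The cap's white line is at about (258,262), the pointer is at (345,208), and the red bar runs from (285,65) to (445,15).

Run:
```python
import pickle;from h import *
o,c=pickle.load(open("w1.pkl","rb"))
T=np.eye(4);T[:3,:3]=Rq(o["ee_rot"]);T[:3,3]=o["tool_pos"];T=T@c["tool_from_camera"]
hsv=cv2.cvtColor(c["color"],cv2.COLOR_RGB2HSV);h,s,v=cv2.split(hsv)
P=cloud(c,T)
def box(m,a,b,a2,b2):
    z=np.zeros(m.shape,bool);z[b:b2,a:a2]=m[b:b2,a:a2];return z
g=box((h>45)&(h<80)&(s>120),325,185,365,235);vv,uu=np.nonzero(g)
print("green uv",uu.mean(),vv.mean(),uu.min(),uu.max(),vv.min(),vv.max())
G=ray(c,uu.mean(),vv.mean(),39,T);print("green",G,np.median(P[g],0))
print("rows",[(r,np.nonzero(g[r])[0].min(),np.nonzero(g[r])[0].max()) for r in range(vv.min(),vv.max()+1,3)])
# slot: dark pixels inside white strip right part
sl=box(v<90,285,250,385,264);vv,uu=np.nonzero(sl)
a=ray(c,*np.array([290,np.polyval(np.polyfit(uu,vv,1),290)]),35,T);b=ray(c,380,np.polyval(np.polyfit(uu,vv,1),380),35,T)
print("slot",a,b,np.degrees(np.arctan2(b[1]-a[1],b[0]-a[0])))
# box
d=box(np.abs(P[...,2]-35)<4,200,190,430,312);pts=np.argwhere(d)[:,::-1].astype(np.float32)
r=cv2.minAreaRect(pts);print(r);w=np.array([ray(c,*p,35,T)[:2] for p in cv2.boxPoints(r)]);print(w,np.linalg.norm(w-np.roll(w,1,0),axis=1))
C=w.mean(0);print("dimC",C)
# cap
k=box((v>120)&(np.abs(P[...,2]-71)<8),240,235,280,290);vv,uu=np.nonzero(k);print("line",k.sum(),uu.mean(),vv.mean(),ray(c,uu.mean(),vv.mean(),71,T))
k=box((np.abs(P[...,2]-71)<4),235,235,285,290);vv,uu=np.nonzero(k);print("captop",k.sum(),uu.min(),uu.max(),vv.min(),vv.max(),ray(c,(uu.min()+uu.max())/2,(vv.min()+vv.max())/2,71,T),P[k].mean(0))
cv2.imwrite("pics/w1z.png",cv2.resize(c["color"][190:315,205:425,::-1],None,fx=3.6,fy=3.6,interpolation=2))
# red bar
m=box(((h<6)|(h>172))&(s>150),255,0,460,80);q=P[m];print("red z",np.median(q[:,2]))
```

```text
green uv 345.18598382749326 206.27493261455527 338 352 193 224
green [ 517.64397233 -250.15536517   39.        ] [ 517.56898507 -249.83793972   37.87336562]
rows [(193, np.int64(339), np.int64(350)), (196, np.int64(338), np.int64(352)), (199, np.int64(338), np.int64(352)), (202, np.int64(339), np.int64(352)), (205, np.int64(340), np.int64(351)), (208, np.int64(340), np.int64(351)), (211, np.int64(340), np.int64(351)), (214, np.int64(340), np.int64(350)), (217, np.int64(340), np.int64(350)), (220, np.int64(341), np.int64(349)), (223, np.int64(344), np.int64(346))]
slot [ 466.09242167 -292.6791186    35.        ] [ 545.4669215  -298.60566266   35.        ] -4.270099888143854
((316.0, 250.0), (112.0, 206.0), 90.0)
[[ 407.01965956 -230.56761468]
 [ 580.77898272 -245.93986734]
 [ 578.92204631 -349.41283252]
 [ 390.81172622 -332.9464902 ]] [103.65390131 174.43797906 103.48962623 188.82964003]
dimC [ 489.3831037  -289.71670119]
line 267 255.37078651685394 271.32958801498125 [ 440.56165782 -290.19481929   71.        ]
captop 599 245 268 254 283 [ 441.77050333 -287.88644651   71.        ] [ 441.49121405 -288.54102734   69.6718336 ]
red z 64.05903196251677
```

View pics/w1z.png

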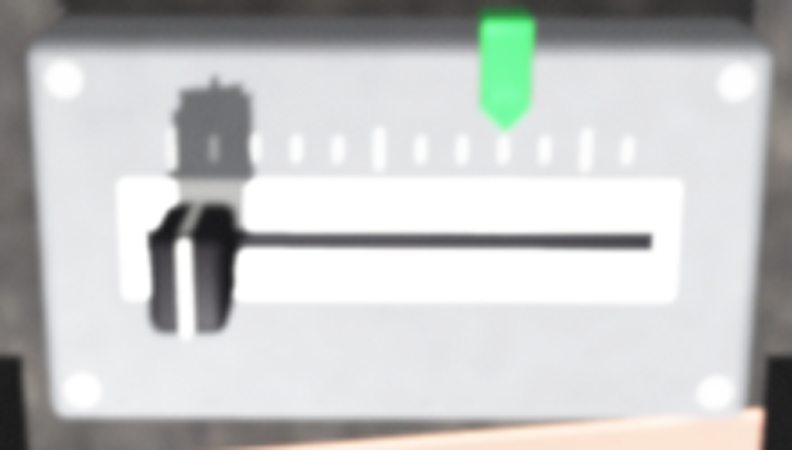

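move_arm(
  series=[
    [-10, -7, -10, 0, 0, 0, -0.6],
    [-20, -13, -20, 0, 0, 0, -0.2],
    [-20, -13, -30, 0, 0, 0, 0],
    [0, 0, -35, 0, 0, 0, 0],
    [0, 0, -30, 0, 0, 0, 0],
    [0, 0, -25, 0, 0, 0, 0],
    [0, 0, -18, 0, 0, 0, 0],
    [0, 0, -10, 0, 0, 0, 0],
    [0, 0, 0, 0, 0, 0, 0],
  ],
  grip_force=8,
)

```text
time_s: 2.05
tool_pos: [444.2, -283.7, 43.0]
ee_rot: [0.705, 0.029, 0.708, -0.027]
wrist_force: [0.2, 0.1, -0.0]
width: 43.9
```

Run:
```python
from plant import *
import cv2,pickle
o=get_obs();c=capture("wrist");print(o["tool_pos"],o["ee_rot"],o["wrist_force"])
cv2.imwrite("pics/w2.png",c["color"][:,:,::-1])
```

```text
[ 444.1735195  -283.67451365   42.96818439] [ 0.7054935   0.02874829  0.70760051 -0.02745865] [ 0.19317412  0.1141253  -0.00276691]
```

View pics/w2.png

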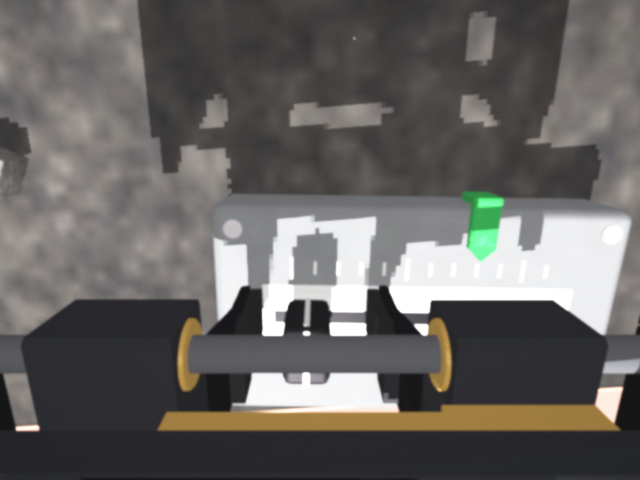

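The cap is between the fingers, with its line at u≈306. I'll correct the pose by a few mm and close.

move_arm(
  series=[
    [-3, -6.5, 1, 0, 0, -0.006, 0],
    [0, 0, 0, 0, 0, 0, 0.6],
    [0, 0, 0, 0, 0, 0, 1],
    [0, 0, 0, 0, 0, 0, 1],
    [0, 0, 0, 0, 0, 0, 1],
    [0, 0, 0, 0, 0, 0, 1],
  ],
  grip_force=8,
)

```text
time_s: 2.7
tool_pos: [441.9, -291.4, 45.8]
ee_rot: [0.706, 0.031, 0.706, -0.031]
wrist_force: [0.1, 0.6, 2.2]
width: 18.0
```

Run:
```python
from plant import *
import cv2,pickle
o=get_obs();c=capture("wrist");print(o["tool_pos"],o["ee_rot"],o["wrist_force"],o["width"])
cv2.imwrite("pics/w3.png",c["color"][:,:,::-1])
pickle.dump((o,c),open("w3.pkl","wb"))
```

```text
[ 441.85660906 -291.40565725   45.80118844] [ 0.70637888  0.03085637  0.70649186 -0.03075736] [0.08612264 0.59534439 2.2006224 ] 18.026827458188873
```

View pics/w3.png

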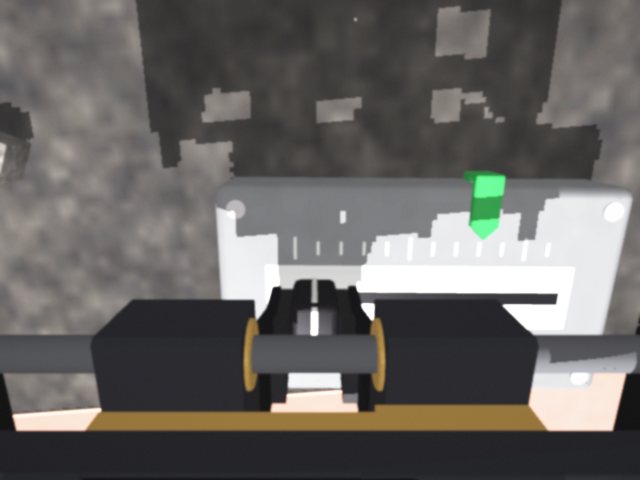

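```bash
cat > g.py <<'E'
import pickle,sys;from h import *
o,c=pickle.load(open(sys.argv[1],"rb"))
T=np.eye(4);T[:3,:3]=Rq(o["ee_rot"]);T[:3,3]=o["tool_pos"];T=T@c["tool_from_camera"]
hsv=cv2.cvtColor(c["color"],cv2.COLOR_RGB2HSV);h,s,v=cv2.split(hsv)
g=(h>45)&(h<80)&(s>120)&(v>110)
n,l,st,ce=cv2.connectedComponentsWithStats(g.astype(np.uint8));i=1+np.argmax(st[1:,4]);g=l==i
vv,uu=np.nonzero(g);print(st[i])
P=cloud(c,T);print(np.median(P[g],0))
xs=[]
for r in range(vv.min()+3,vv.max(),3):
    a=np.nonzero(g[r])[0];p=ray(c,(a.min()+a.max())/2,r,39,T);w=ray(c,a.max()+.5,r,39,T)-ray(c,a.min()-.5,r,39,T)
    print(r,a.min(),a.max(),p.round(1),"u",(.9964*p[0]-.0854*p[1]).round(1),"v",(.9964*p[1]+.0854*p[0]).round(1),np.linalg.norm(w).round(1))
t=o["tool_pos"];print("tcp u",.9964*t[0]-.0854*t[1],"v",.9964*t[1]+.0854*t[0])
E
python3 g.py w3.pkl
```

```text
[ 464  171   42   68 1854]
[ 516.23743978 -251.10260594   37.78849917]
174 464 501 [ 514.4 -240.3   39. ] u 533.1 v -195.5 15.3
177 464 505 [ 515.2 -241.6   39. ] u 534.0 v -196.7 16.9
180 468 504 [ 515.9 -242.9   39. ] u 534.8 v -197.9 14.9
183 473 504 [ 516.9 -244.2   39. ] u 535.9 v -199.2 13.0
186 473 503 [ 516.7 -245.4   39. ] u 535.8 v -200.4 12.6
189 473 503 [ 516.8 -246.6   39. ] u 536.0 v -201.6 12.6
192 473 502 [ 516.6 -247.8   39. ] u 535.9 v -202.8 12.2
195 473 502 [ 516.7 -249.1   39. ] u 536.1 v -204.1 12.2
198 472 501 [ 516.3 -250.3   39. ] u 535.8 v -205.3 12.3
201 472 500 [ 516.1 -251.5   39. ] u 535.7 v -206.5 11.9
204 472 500 [ 516.2 -252.8   39. ] u 535.9 v -207.8 11.9
207 471 500 [ 516. -254.   39.] u 535.8 v -209.0 12.3
210 471 498 [ 515.6 -255.2   39. ] u 535.5 v -210.3 11.5
213 471 498 [ 515.6 -256.5   39. ] u 535.7 v -211.5 11.6
216 471 498 [ 515.7 -257.8   39. ] u 535.8 v -212.8 11.6
219 471 497 [ 515.5 -259.    39. ] u 535.8 v -214.1 11.2
222 470 497 [ 515.3 -260.3   39. ] u 535.7 v -215.4 11.6
225 470 497 [ 515.4 -261.6   39. ] u 535.9 v -216.6 11.7
228 473 495 [ 515.6 -262.9   39. ] u 536.2 v -217.9 9.6
231 475 491 [ 515.2 -264.2   39. ] u 535.9 v -219.2 7.1
234 478 488 [ 515.3 -265.5   39. ] u 536.1 v -220.5 4.6
237 481 484 [ 515.1 -266.8   39. ] u 536.0 v -221.8 1.7
tcp u 465.15196839763956 v -252.622042474748
```

move_arm(
  series=[
    [5, -0.43, 0, 0, 0, 0, 1],
    [10, -0.86, 0, 0, 0, 0, 1],
    [10, -0.86, 0, 0, 0, 0, 1],
    [10, -0.86, 0, 0, 0, 0, 1],
    [10, -0.86, 0, 0, 0, 0, 1],
    [10, -0.86, 0, 0, 0, 0, 1],
    [10, -0.86, 0, 0, 0, 0, 1],
    [4, -0.34, 0, 0, 0, 0, 1],
    [0, 0, 0, 0, 0, 0, 1],
    [0, 0, 0, 0, 0, 0, 1],
  ],
)

```text
time_s: 3.75
tool_pos: [512.4, -298.0, 45.9]
ee_rot: [0.707, 0.03, 0.705, -0.031]
wrist_force: [1.0, -1.9, 2.9]
width: 18.1
```

```bash
python3 - <<'E'
from plant import *
import cv2,pickle
o=get_obs();c=capture("wrist");print(o["tool_pos"],o["ee_rot"],o["wrist_force"],o["width"])
cv2.imwrite("pics/w4.png",c["color"][:,:,::-1])
pickle.dump((o,c),open("w4.pkl","wb"))
E
python3 g.py w4.pkl
```

```text
[ 512.42423676 -298.02030594   45.85334247] [ 0.70741045  0.03025998  0.70546725 -0.03115679] [ 1.03867628 -1.92602459  2.90664749] 18.09055962536859
[ 303  170   29   68 1688]
[ 517.24934271 -252.23868475   37.92695735]
173 303 329 [ 518.2 -240.8   39. ] u 536.9 v -195.7 10.9
176 303 331 [ 518.5 -242.    39. ] u 537.3 v -196.9 11.7
179 303 331 [ 518.4 -243.2   39. ] u 537.3 v -198.1 11.7
182 303 331 [ 518.3 -244.4   39. ] u 537.3 v -199.3 11.7
185 303 331 [ 518.2 -245.7   39. ] u 537.3 v -200.5 11.8
188 303 331 [ 518.1 -246.9   39. ] u 537.3 v -201.7 11.8
191 303 330 [ 517.8 -248.1   39. ] u 537.1 v -203.0 11.4
194 303 330 [ 517.7 -249.3   39. ] u 537.1 v -204.2 11.4
197 303 330 [ 517.6 -250.5   39. ] u 537.1 v -205.4 11.5
200 303 330 [ 517.5 -251.8   39. ] u 537.1 v -206.7 11.5
203 303 330 [ 517.4 -253.    39. ] u 537.1 v -207.9 11.5
206 303 329 [ 517.1 -254.2   39. ] u 536.9 v -209.2 11.1
209 303 329 [ 517.  -255.5   39. ] u 536.9 v -210.4 11.1
212 303 329 [ 516.9 -256.7   39. ] u 536.9 v -211.7 11.2
215 303 329 [ 516.8 -258.    39. ] u 536.9 v -212.9 11.2
218 303 330 [ 516.9 -259.3   39. ] u 537.1 v -214.2 11.6
221 303 330 [ 516.7 -260.6   39. ] u 537.1 v -215.5 11.6
224 303 329 [ 516.4 -261.8   39. ] u 536.9 v -216.8 11.3
227 305 327 [ 516.3 -263.1   39. ] u 536.9 v -218.1 9.6
230 308 324 [ 516.2 -264.4   39. ] u 536.9 v -219.4 7.1
233 311 321 [ 516.1 -265.7   39. ] u 536.9 v -220.6 4.6
236 314 318 [ 516. -267.   39.] u 536.9 v -222.0 2.1
tcp u 536.0304436310786 v -253.18640301536098
```

View pics/w4.png

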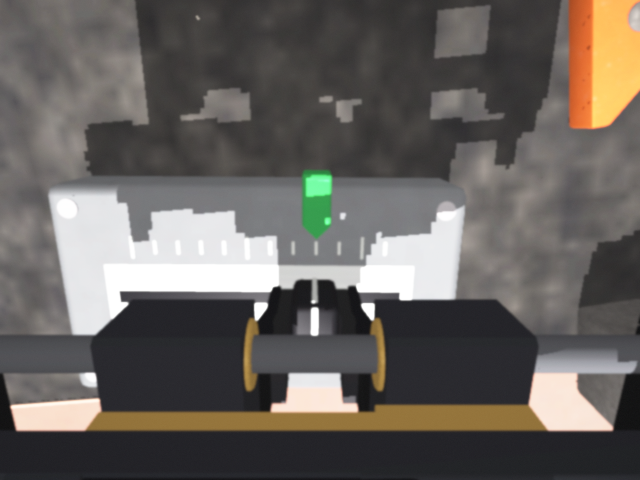

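```bash
cat > l.py <<'E'
import pickle,sys;from h import *
o,c=pickle.load(open(sys.argv[1],"rb"))
T=np.eye(4);T[:3,:3]=Rq(o["ee_rot"]);T[:3,3]=o["tool_pos"];T=T@c["tool_from_camera"]
P=cloud(c,T);g=cv2.cvtColor(c["color"],cv2.COLOR_RGB2GRAY).astype(float)
print("cx",c["cx"])
for r in range(282,336,4):
    a=g[r,303:328];w=np.clip(a-np.median(a)-15,0,None);
    if w.sum()==0: continue
    u=303+(w*np.arange(25)).sum()/w.sum();z=P[r,int(round(u)),2]
    p=ray(c,u,r,71 if r>305 else z,T);print(r,u.round(2),z.round(1),p.round(1),(.9964*p[0]-.0854*p[1]).round(2))
E
python3 l.py w4.pkl
python3 - <<'E'
import cv2
i=cv2.imread("pics/w4.png")[160:345,250:390];cv2.imwrite("pics/w4z.png",cv2.resize(i,None,fx=3.2,fy=3.2,interpolation=2))
E
```

```text
cx 314.02281635930984
282 314.13 48.9 [ 513.8 -283.6   48.9] 536.13
286 314.29 53.1 [ 513.8 -283.7   53.1] 536.18
290 314.27 55.9 [ 513.7 -284.2   55.9] 536.17
294 314.23 61.3 [ 513.8 -283.6   61.3] 536.14
298 314.34 64.4 [ 513.8 -283.9   64.4] 536.18
302 313.58 65.8 [ 513.4 -284.9   65.8] 535.89
306 314.38 69.6 [ 513.8 -284.1   71. ] 536.17
310 314.28 71.0 [ 513.6 -285.7   71. ] 536.14
314 314.26 70.3 [ 513.4 -287.2   71. ] 536.13
318 314.25 71.4 [ 513.3 -288.8   71. ] 536.13
322 314.25 70.5 [ 513.2 -290.4   71. ] 536.13
326 314.25 71.3 [ 513. -292.   71.] 536.13
330 314.05 68.9 [ 512.8 -293.6   71. ] 536.06
334 314.07 127.3 [ 512.7 -295.2   71. ] 536.06
```

View pics/w4z.png

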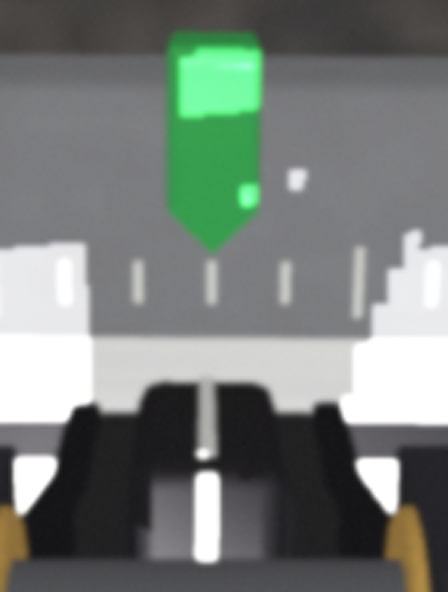

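move_arm(
  series=[
    [0.9, -0.1, 0, 0, 0, 0, 1],
    [0, 0, 0, 0, 0, 0, 1],
    [0, 0, 0, 0, 0, 0, 1],
    [0, 0, 0, 0, 0, 0, 1],
  ],
)

```text
time_s: 4.2
tool_pos: [511.9, -297.9, 45.8]
ee_rot: [0.707, 0.031, 0.706, -0.031]
wrist_force: [-0.2, -2.8, 5.0]
width: 17.7
```

```bash
python3 - <<'E'
from plant import *
import cv2,pickle
o=get_obs();c=capture("wrist");print(o["tool_pos"],o["wrist_force"],o["width"])
pickle.dump((o,c),open("w5.pkl","wb"))
E
python3 g.py w5.pkl|awk 'NR%3==0';python3 g.py w5.pkl|tail -1; python3 l.py w5.pkl
```

```text
[ 511.93798922 -297.9422577    45.80963707] [-0.15410895 -2.8410111   4.9592852 ] 17.74599648979109
173 304 330 [ 518.1 -240.8   39. ] u 536.8 v -195.7 10.9
182 303 332 [ 518.  -244.4   39. ] u 537.0 v -199.3 12.1
191 304 331 [ 517.7 -248.    39. ] u 537.0 v -202.9 11.4
200 304 331 [ 517.4 -251.7   39. ] u 537.1 v -206.6 11.5
209 304 331 [ 517.1 -255.5   39. ] u 537.1 v -210.4 11.5
218 304 331 [ 516.8 -259.2   39. ] u 537.1 v -214.2 11.6
227 306 328 [ 516.3 -263.1   39. ] u 536.9 v -218.0 9.6
236 315 319 [ 515.9 -266.9   39. ] u 536.9 v -221.9 2.1
tcp u 535.5392812656522 v -253.1501612882214
cx 314.02281635930984
282 314.14 49.0 [ 513.3 -283.5   49. ] 535.66
286 314.04 53.3 [ 513.3 -283.5   53.3] 535.62
290 314.17 57.3 [ 513.3 -283.6   57.3] 535.67
294 314.19 60.5 [ 513.3 -283.9   60.5] 535.68
298 314.2 65.2 [ 513.3 -283.5   65.2] 535.68
302 315.01 68.0 [ 513.6 -283.9   68. ] 535.98
306 314.07 68.4 [ 513.2 -284.    71. ] 535.64
310 314.01 70.3 [ 513.1 -285.6   71. ] 535.61
314 314.01 70.1 [ 512.9 -287.2   71. ] 535.61
318 314.01 70.3 [ 512.8 -288.7   71. ] 535.61
322 314.0 71.1 [ 512.7 -290.3   71. ] 535.61
326 314.0 70.8 [ 512.5 -291.9   71. ] 535.6
330 314.0 69.7 [ 512.4 -293.5   71. ] 535.61
334 314.06 126.0 [ 512.3 -295.1   71. ] 535.63
```

move_arm(
  series=[
    [1.4, -0.1, 0, 0, 0, 0, 1],
    [0, 0, 0, 0, 0, 0, 1],
    [0, 0, 0, 0, 0, 0, 1],
    [0, 0, 0, 0, 0, 0, 1],
    [0, 0, 0, 0, 0, 0, 1],
  ],
)

```text
time_s: 4.75
tool_pos: [512.8, -298.0, 45.8]
ee_rot: [0.706, 0.031, 0.707, -0.031]
wrist_force: [-0.8, -2.6, 7.0]
width: 17.8
```

```bash
python3 - <<'E'
from plant import *
import cv2,pickle
o=get_obs();c=capture("wrist");print(o["tool_pos"],o["wrist_force"],o["width"])
pickle.dump((o,c),open("w6.pkl","wb"))
E
python3 g.py w6.pkl|awk 'NR%3==0';python3 g.py w6.pkl|tail -1; python3 l.py w6.pkl
```

```text
[ 512.75927797 -298.00175032   45.78234752] [-0.79755986 -2.59493322  6.96621538] 17.77667208815416
174 302 329 [ 518.3 -241.2   39. ] u 537.0 v -196.0 11.3
183 302 330 [ 518.2 -244.8   39. ] u 537.3 v -199.7 11.7
192 302 329 [ 517.7 -248.4   39. ] u 537.1 v -203.3 11.4
201 302 329 [ 517.4 -252.1   39. ] u 537.1 v -207.0 11.5
210 302 329 [ 517.1 -255.9   39. ] u 537.1 v -210.8 11.6
219 302 328 [ 516.5 -259.6   39. ] u 536.8 v -214.6 11.2
228 305 325 [ 516.2 -263.5   39. ] u 536.8 v -218.4 8.8
tcp u 536.3626940430472 v -253.13930168069317
tcp u 536.3626940430472 v -253.13930168069317
cx 314.02281635930984
282 314.03 48.8 [ 514.1 -283.6   48.8] 536.44
286 314.03 54.0 [ 514.1 -283.3   54. ] 536.45
290 314.02 56.5 [ 514.1 -284.    56.5] 536.45
294 314.14 61.5 [ 514.1 -283.5   61.5] 536.51
298 314.03 65.0 [ 514.1 -283.6   65. ] 536.47
302 313.29 66.8 [ 513.8 -284.4   66.8] 536.2
306 313.89 68.5 [ 514.  -284.1   71. ] 536.43
310 313.99 71.4 [ 513.9 -285.7   71. ] 536.46
314 314.0 69.9 [ 513.8 -287.2   71. ] 536.47
318 314.0 71.0 [ 513.7 -288.8   71. ] 536.47
322 313.97 69.9 [ 513.5 -290.4   71. ] 536.45
326 313.74 70.8 [ 513.3 -292.    71. ] 536.37
330 313.74 70.5 [ 513.1 -293.6   71. ] 536.37
334 313.72 127.0 [ 513.  -295.2   71. ] 536.36
```

move_arm(
  series=[
    [0.7, -0.1, 0, 0, 0, 0, 1],
    [0, 0, 0, 0, 0, 0, 1],
    [0, 0, 0, 0, 0, 0, 1],
    [0, 0, 0, 0, 0, 0, 1],
    [0, 0, 0, 0, 0, 0, 0.3],
    [0, 0, 0, 0, 0, 0, 0],
    [0, 0, 0, 0, 0, 0, 0],
  ],
)

```text
time_s: 5.5
tool_pos: [513.4, -296.4, 44.7]
ee_rot: [0.706, 0.031, 0.707, -0.03]
wrist_force: [-0.3, 0.4, -0.2]
width: 34.4
```

```bash
python3 - <<'E'
from plant import *
import cv2,pickle
o=get_obs();c=capture("wrist");print(o["tool_pos"],o["wrist_force"],o["width"])
pickle.dump((o,c),open("w7.pkl","wb"))
i=c["color"][160:345,250:390,::-1];cv2.imwrite("pics/w7z.png",cv2.resize(i,None,fx=3.2,fy=3.2,interpolation=2))
E
python3 g.py w7.pkl|awk 'NR%3==0';python3 g.py w7.pkl|tail -1; python3 l.py w7.pkl
```

```text
[ 513.43653772 -296.36655104   44.69366168] [-0.3431921   0.36979781 -0.24161029] 34.36910228236893
178 301 328 [ 518.4 -241.    39. ] u 537.1 v -195.8 11.2
187 300 329 [ 518.1 -244.6   39. ] u 537.1 v -199.4 12.1
196 300 329 [ 517.8 -248.2   39. ] u 537.1 v -203.1 12.2
205 301 328 [ 517.5 -251.9   39. ] u 537.1 v -206.8 11.4
214 301 327 [ 516.9 -255.6   39. ] u 536.9 v -210.6 11.1
223 302 328 [ 517.  -259.4   39. ] u 537.3 v -214.3 11.2
232 304 325 [ 516.5 -263.2   39. ] u 537.1 v -218.2 9.2
241 313 316 [ 516.2 -267.1   39. ] u 537.1 v -222.1 1.7
tcp u 536.8978696396828 v -251.4521511323512
cx 314.02281635930984
286 314.19 47.4 [ 514.6 -283.9   47.4] 537.03
290 314.21 51.6 [ 514.7 -283.9   51.6] 537.05
294 314.19 57.0 [ 514.7 -283.4   57. ] 537.05
298 314.19 59.8 [ 514.7 -283.8   59.8] 537.06
302 314.13 61.9 [ 514.6 -284.5   61.9] 537.04
306 314.11 66.6 [ 514.8 -282.    71. ] 537.06
314 314.05 71.5 [ 514.5 -285.1   71. ] 537.04
318 314.0 71.2 [ 514.4 -286.7   71. ] 537.02
322 313.97 70.2 [ 514.2 -288.3   71. ] 537.01
326 313.95 71.1 [ 514.1 -289.8   71. ] 537.01
330 313.9 69.9 [ 514.  -291.4   71. ] 536.99
334 313.89 126.3 [ 513.8 -293.    71. ] 536.99
```

View pics/w7z.png

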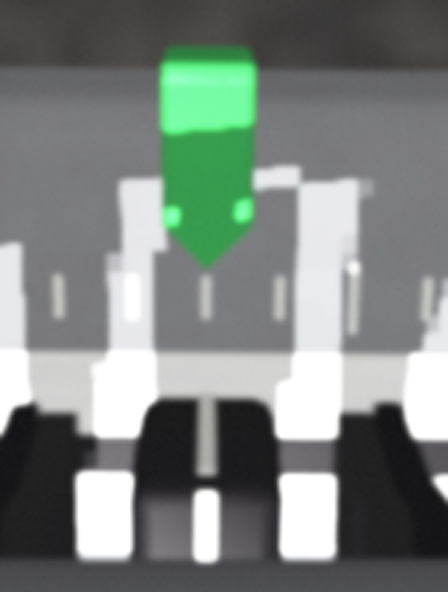

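Released: the cap line is at 537.03 and the pointer at about 537.1 along the slot, so they are level. Next I'll lift, turn and go over the handle.

move_arm(
  series=[
    [0, 0, 5, 0, 0, 0, 0],
    [0, 0, 15, 0, 0, 0, -0.2],
    [0, 0, 30, 0, 0, 0, -0.2],
    [0, 0, 35, 0, 0, 0, -0.2],
    [0, 0, 35, 0, 0, 0, -0.2],
    [0, 0, 35, 0, 0, 0, -0.2],
    [0, 0, 20, 0, 0, 0, -0.2],
    [0, 0, 5, 0, 0, 0, -0.2],
  ],
)

```text
time_s: 6.35
tool_pos: [515.4, -298.5, 229.9]
ee_rot: [0.709, 0.03, 0.704, -0.032]
wrist_force: [-0.6, -0.7, -0.2]
width: 52.4
```

```bash
python3 - <<'E'
from plant import *
import cv2,pickle
o=get_obs();c=capture("wrist");print(o["tool_pos"],o["ee_rot"],o["q"])
pickle.dump((o,c),open("w8.pkl","wb"));cv2.imwrite("pics/w8.png",c["color"][:,:,::-1])
E
python3 g.py w8.pkl|awk 'NR%4==0'
```

```text
[ 515.43946909 -298.47978644  229.87489859] [ 0.70874428  0.02988279  0.70411844 -0.03171423] [ 0.38780385  0.32760477  0.08524227  1.73090445 -0.03149377  1.07736639
  0.39612038]
153 303 317 [ 517.8 -245.6   39. ] u 536.9 v -200.5 12.5
165 304 315 [ 516.5 -255.4   39. ] u 536.4 v -210.4 10.1
177 307 312 [ 515.6 -265.4   39. ] u 536.4 v -220.4 5.1
```

View pics/w8.png

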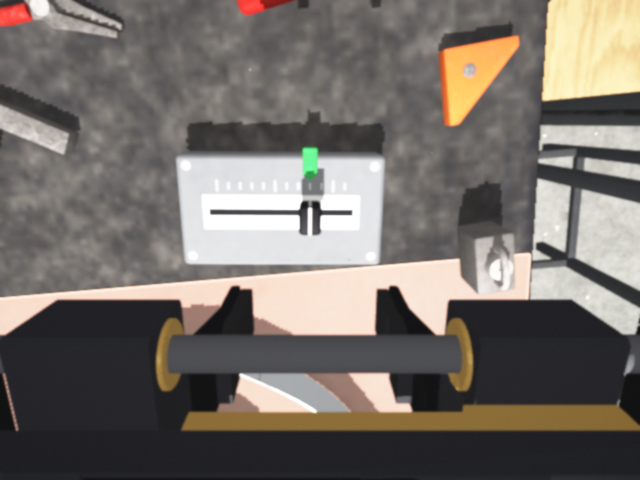

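move_arm(
  series=[
    [1, 15, 0, 0, 0, -0.128, -0.2],
    [1, 17, 0, 0, 0, -0.128, -0.2],
    [1, 17, 0, 0, 0, -0.128, -0.2],
    [1, 17, 0, 0, 0, -0.128, -0.2],
    [2, 17, 0, 0, 0, -0.128, -0.2],
    [2, 17, 0, 0, 0, -0.128, -0.2],
    [2, 17, 0, 0, 0, -0.128, -0.2],
    [2, 17, 0, 0, 0, -0.128, -0.2],
    [2, 17, 0, 0, 0, -0.128, -0.2],
    [1, 17, 0, 0, 0, -0.128, -0.2],
  ],
)

```text
time_s: 7.4
tool_pos: [528.1, -128.7, 224.2]
ee_rot: [0.546, 0.447, 0.548, -0.448]
wrist_force: [0.3, -0.5, -0.2]
width: 52.2
```

move_arm(
  series=[
    [0, 0, 0, 0, 0, 0, -0.2],
    [0, 0, 0, 0, 0, 0, -0.2],
  ],
)

```text
time_s: 7.6
tool_pos: [528.4, -129.9, 224.7]
ee_rot: [0.549, 0.445, 0.549, -0.446]
wrist_force: [-0.3, 0.4, 0.4]
width: 51.9
```

Run:
```python
from plant import *
import cv2,pickle
from h import *
o=get_obs();c=capture("wrist");print(o["tool_pos"],o["ee_rot"],o["q"]);print(Rq(o["ee_rot"]).round(3))
pickle.dump((o,c),open("w9.pkl","wb"));cv2.imwrite("pics/w9.png",c["color"][:,:,::-1])
```

```text
[ 528.37403973 -129.88474419  224.74245035] [ 0.54858337  0.44515374  0.54938629 -0.44617166] [-0.02394921  0.25332765  0.22645196  1.8535613  -0.0643033   1.0434875
 -1.1357886 ]
[[-0.002  0.979  0.206]
 [-0.     0.206 -0.979]
 [-1.    -0.002  0.   ]]
```

View pics/w9.png

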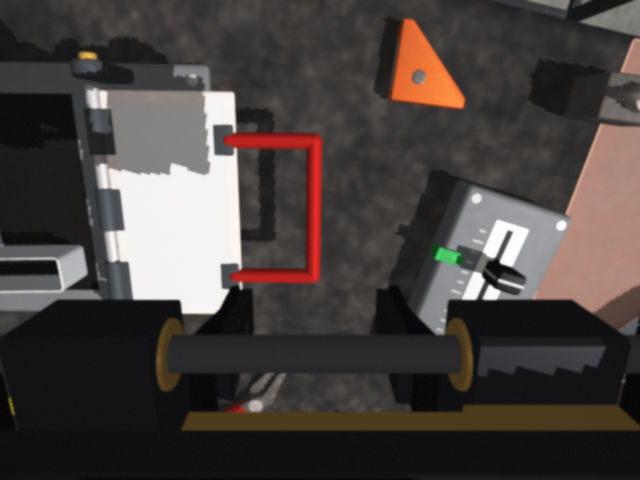

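The wrist view shows the bar from (314,137) to (314,280), near vertical in the picture, with the white leaf at left and the hinge at u≈105.

Run:
```python
import pickle;from h import *
o,c=pickle.load(open("w9.pkl","rb"))
T=np.eye(4);T[:3,:3]=Rq(o["ee_rot"]);T[:3,3]=o["tool_pos"];T=T@c["tool_from_camera"]
P=cloud(c,T)
hsv=cv2.cvtColor(c["color"],cv2.COLOR_RGB2HSV);h,s,v=cv2.split(hsv)
m=((h<6)|(h>172))&(s>150);z=np.zeros_like(m);z[125:295,225:330]=m[125:295,225:330]
vv,uu=np.nonzero(z);print(uu.min(),uu.max(),vv.min(),vv.max(),"z",np.percentile(P[z][:,2],[5,50,95]))
rows=range(155,262,4);L=[]
for r in rows:
    a=np.nonzero(z[r,295:330])[0]+295;L.append((r,(a.min()+a.max())/2,a.max()-a.min()+1))
L=np.array(L);print(L[::6]);k=np.polyfit(L[:,0],L[:,1],1);print(k)
A=ray(c,np.polyval(k,155),155,62,T);B=ray(c,np.polyval(k,260),260,62,T);d=(A-B)/np.linalg.norm(A-B);print("bar",A,B,"ang",np.degrees(np.arctan2(d[1],d[0])))
# ends outer edges at u~314
col=np.nonzero(z[:,314])[0];E1=ray(c,314,col.min()-.5,62,T);E2=ray(c,314,col.max()+.5,62,T);print(col.min(),col.max(),E1,E2,np.linalg.norm(E1-E2));M=(E1+E2)/2;print("mid",M)
# flap leaf angle from cloud
w=(s<40)&(v>170);zz=np.zeros_like(w);zz[95:310,110:238]=w[95:310,110:238]
pts=np.argwhere(zz)[:,::-1].astype(np.float32);print(np.percentile(P[zz],[5,50,95],axis=0))
# leaf free edge
ed=np.array([(r,np.nonzero(zz[r])[0].max()) for r in range(165,265,3)]);kk=np.polyfit(ed[:,0],ed[:,1],1)
C=ray(c,np.polyval(kk,165),165,63,T);D=ray(c,np.polyval(kk,265),265,63,T);e=(C-D);print("edge ang",np.degrees(np.arctan2(e[1],e[0])),C,D)
n=np.array([-d[1],d[0]]);print("edge-bar dist",(C-A)[:2]@n)
hinge=M[:2]+165*n;print("hinge",hinge,"n",n)
tc=o["tool_pos"][:2];print("tcp rel mid along,perp",(tc-M[:2])@d[:2],(tc-M[:2])@n)
# scene-camera check
s0=pickle.load(open("d0.pkl","rb"))["side"];hs=cv2.cvtColor(s0["color"],cv2.COLOR_RGB2HSV);hh,ss,v2=cv2.split(hs)
m=((hh<8)|(hh>170))&(ss>90)&(v2>60);z=np.zeros_like(m);z[210:250,275:360]=m[210:250,275:360];Q=cloud(s0)[z];Q=Q[abs(Q[:,2]-62)<8];
n3=Q[:,:2]@n;sel=Q[n3<np.percentile(n3,50)];print("side bar",len(Q),np.median(sel,0),"perp to M",np.median((sel[:,:2]-M[:2])@n))
```

```text
225 321 132 282 z [60.68532941 64.07334679 65.80098268]
[[155. 314.  15.]
 [179. 314.  15.]
 [203. 314.  15.]
 [227. 313.  15.]
 [251. 313.  15.]]
[-1.38888889e-02  3.16393519e+02]
bar [ 580.21375393 -118.89456732   62.        ] [ 496.96236204 -135.27278268   62.        ] ang 11.129780554604487
134 282 [ 595.76638017 -115.41934001   62.        ] [ 477.74023981 -140.36042621   62.        ] 120.63261412529118
mid [ 536.75330999 -127.88988311   62.        ]
[[444.05792405 -63.9594825   61.3275064 ]
 [503.493437   -29.49034524  62.67246201]
 [591.05495984  19.60080799  63.94822986]]
edge ang 7.427446498218623 [560.74219344 -62.89055405  63.        ] [479.79906018 -73.44266241  63.        ]
edge-bar dist 58.70934978726741
hinge [504.90303234  34.00687354] n [-0.19303199  0.98119246]
tcp rel mid along,perp -8.606748828271984 -0.33987548533306633
side bar 455 [ 538.38929757 -124.45481615   63.83512282] perp to M 3.9109533477303815
```

move_arm(
  series=[
    [4, 1, -10, 0, 0, 0, -0.2],
    [4, 1, -20, 0, 0, 0, -0.2],
    [0, 0, -30, 0, 0, 0, -0.2],
    [0, 0, -30, 0, 0, 0, -0.2],
    [0, 0, -30, 0, 0, 0, -0.2],
    [0, 0, -25, 0, 0, 0, -0.2],
    [0, 0, -20, 0, 0, 0, -0.2],
    [0, 0, -13, 0, 0, 0, -0.2],
    [0, 0, -5, 0, 0, 0, -0.2],
    [0, 0, 0, 0, 0, 0, -0.2],
  ],
)

```text
time_s: 8.65
tool_pos: [536.8, -128.1, 42.1]
ee_rot: [0.548, 0.446, 0.548, -0.447]
wrist_force: [-0.0, -0.4, -0.8]
width: 52.4
```

Run:
```python
from plant import *
import cv2,pickle
from h import *
o=get_obs();c=capture("wrist");print(o["tool_pos"],o["ee_rot"],o["wrist_force"]);
pickle.dump((o,c),open("w10.pkl","wb"));cv2.imwrite("pics/w10.png",c["color"][:,:,::-1])
```

```text
[ 536.79833441 -128.07885544   42.05226817] [ 0.54797295  0.44643061  0.54839701 -0.44686249] [-0.01714757 -0.43104655 -0.78387135]
```

View pics/w10.png

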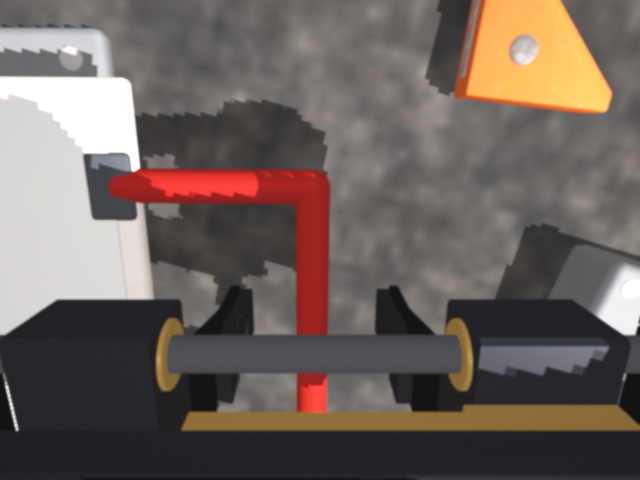

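The bar is centred between the fingers at u≈312, with one finger in the window. I'll close on it.

move_arm(
  series=[
    [0, 0, 0, 0, 0, 0, 0.6],
    [0, 0, 0, 0, 0, 0, 1],
    [0, 0, 0, 0, 0, 0, 1],
    [0, 0, 0, 0, 0, 0, 1],
    [0, 0, 0, 0, 0, 0, 1],
    [0, 0, 0, 0, 0, 0, 1],
  ],
  grip_force=15,
)

```text
time_s: 9.3
tool_pos: [537.0, -127.5, 42.7]
ee_rot: [0.548, 0.447, 0.548, -0.447]
wrist_force: [-1.2, 8.3, 2.1]
width: 11.9
```

```bash
cat > arc.py <<'E'
import numpy as np,sys
n=np.array([-0.199,0.980])
st=[1,2,3,4,4,4,4,4,4,4, 4,4,4,4,4,4,4,4,4,4, 3,3,2.5,2,2,1.5,1,.5,.3,.2]
a=np.radians(np.concatenate([[0],np.cumsum(st)]));print(np.degrees(a[[10,20,-1]]))
p=np.c_[np.outer(1-np.cos(a),n)*165,165*np.sin(a)]
d=np.diff(p,axis=0).round(1)
for i in range(3):print([list(map(float,x)) for x in d[10*i:10*i+10]],(p[10*i+10]+[537,-127.5,42.7]).round(1))
E
python3 arc.py
```

```text
[34. 74. 90.]
[[-0.0, 0.0, 2.9], [-0.0, 0.2, 5.8], [-0.1, 0.7, 8.6], [-0.3, 1.6, 11.4], [-0.5, 2.3, 11.3], [-0.6, 3.1, 11.1], [-0.8, 3.9, 10.8], [-0.9, 4.6, 10.5], [-1.1, 5.3, 10.2], [-1.2, 6.0, 9.8]] [531.4 -99.9 135. ]
[[-1.3, 6.6, 9.3], [-1.5, 7.3, 8.8], [-1.6, 7.8, 8.3], [-1.7, 8.4, 7.7], [-1.8, 8.9, 7.1], [-1.9, 9.4, 6.4], [-2.0, 9.8, 5.8], [-2.1, 10.1, 5.0], [-2.1, 10.5, 4.3], [-2.2, 10.7, 3.6]] [513.2 -10.4 201.3]
[[-1.7, 8.2, 2.2], [-1.7, 8.3, 1.7], [-1.4, 7.0, 1.1], [-1.1, 5.6, 0.7], [-1.1, 5.6, 0.5], [-0.9, 4.2, 0.2], [-0.6, 2.8, 0.1], [-0.3, 1.4, 0.0], [-0.2, 0.8, 0.0], [-0.1, 0.6, 0.0]] [504.2  34.2 207.7]
```

move_arm(
  series=[
    [0, 0, 2.9, 0, 0, 0, 1],
    [0, 0.2, 5.8, 0, 0, 0, 1],
    [-0.1, 0.7, 8.6, 0, 0, 0, 1],
    [-0.3, 1.6, 11.4, 0, 0, 0, 1],
    [-0.5, 2.3, 11.3, 0, 0, 0, 1],
    [-0.6, 3.1, 11.1, 0, 0, 0, 1],
    [-0.8, 3.9, 10.8, 0, 0, 0, 1],
    [-0.9, 4.6, 10.5, 0, 0, 0, 1],
    [-1.1, 5.3, 10.2, 0, 0, 0, 1],
    [-1.2, 6, 9.8, 0, 0, 0, 1],
  ],
)

```text
time_s: 10.3
tool_pos: [531.7, -100.7, 136.2]
ee_rot: [0.549, 0.447, 0.547, -0.447]
wrist_force: [1.7, -2.0, -1.2]
width: 11.2
```

Tracking the arc well.

move_arm(
  series=[
    [-1.3, 6.6, 9.3, 0, 0, 0, 1],
    [-1.5, 7.3, 8.8, 0, 0, 0, 1],
    [-1.6, 7.8, 8.3, 0, 0, 0, 1],
    [-1.7, 8.4, 7.7, 0, 0, 0, 1],
    [-1.8, 8.9, 7.1, 0, 0, 0, 1],
    [-1.9, 9.4, 6.4, 0, 0, 0, 1],
    [-2, 9.8, 5.8, 0, 0, 0, 1],
    [-2.1, 10.1, 5, 0, 0, 0, 1],
    [-2.1, 10.5, 4.3, 0, 0, 0, 1],
    [-2.2, 10.7, 3.6, 0, 0, 0, 1],
  ],
)

```text
time_s: 11.3
tool_pos: [514.1, -11.3, 203.7]
ee_rot: [0.549, 0.447, 0.547, -0.447]
wrist_force: [0.6, -3.1, 5.2]
width: 11.1
```

move_arm(
  series=[
    [-1.7, 8.2, 1.7, 0, 0, 0, 1],
    [-1.7, 8.3, 1.2, 0, 0, 0, 1],
    [-1.4, 7, 0.7, 0, 0, 0, 1],
    [-1.1, 5.6, 0.3, 0, 0, 0, 1],
    [-1.1, 5.6, 0.2, 0, 0, 0, 1],
    [-0.9, 4.2, 0, 0, 0, 0, 1],
    [-0.6, 2.8, 0, 0, 0, 0, 1],
    [-0.4, 1.9, 0, 0, 0, 0, 1],
    [-0.2, 1, 0, 0, 0, 0, 1],
    [0, 0, 0, 0, 0, 0, 1],
  ],
)

```text
time_s: 12.3
tool_pos: [504.9, 35.3, 208.6]
ee_rot: [0.549, 0.447, 0.548, -0.445]
wrist_force: [-3.6, -0.6, 13.7]
width: 11.3
```

```bash
cat > look.py <<'E'
from plant import *
import cv2,pickle,sys
o=get_obs();k=sys.argv[1];d={"o":o}
for n in ["scene","side","wrist"]:
    d[n]=capture(n);cv2.imwrite(f"pics/{k}_{n}.png",d[n]["color"][:,:,::-1])
pickle.dump(d,open(k+".pkl","wb"));print(o["time_s"],o["tool_pos"],o["wrist_force"],o["width"],abs(o["joint_vel"]).max())
E
python3 look.py u1
```

```text
12.3 [504.8592736   35.29009945 208.58281451] [-3.56526808 -0.60496558 13.71385291] 11.286971028088633 0.003310618041019354
```

View pics/u1_scene.png

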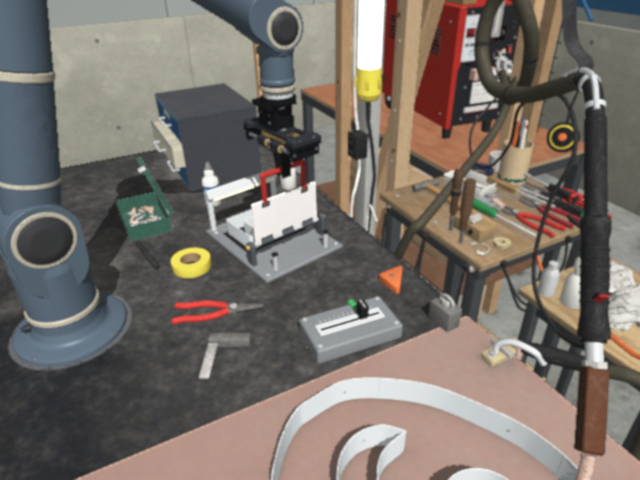

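View pics/u1_side.png

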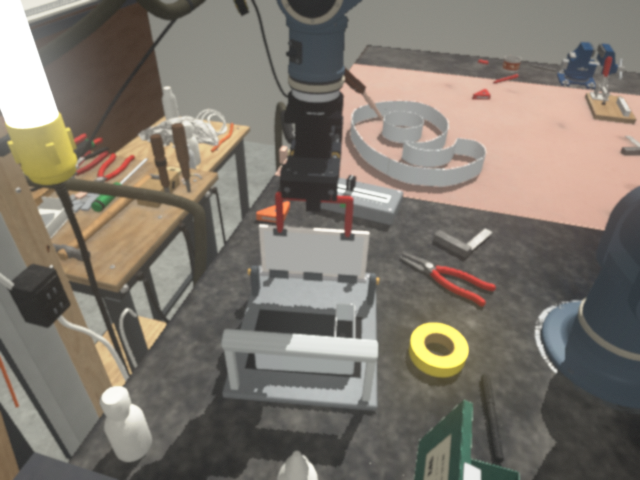

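View pics/u1_wrist.png

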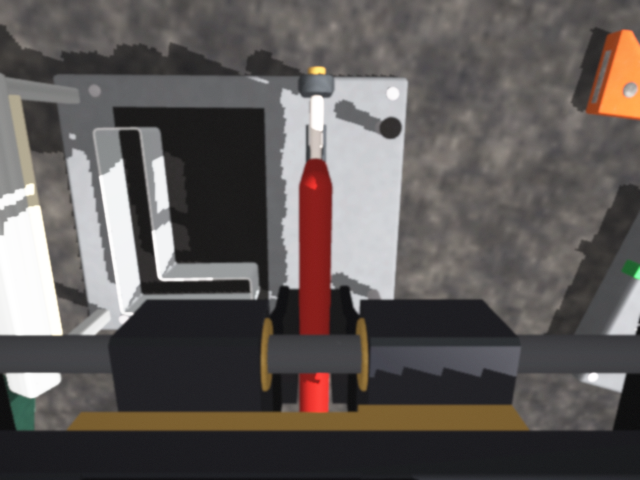

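Every view shows the flap about upright. In the wrist view it is edge-on, with the bar at u≈315 and the hinge knob at (317,80). I'll measure its angle.

```bash
cat > ang.py <<'E'
import pickle,sys;from h import *
d=pickle.load(open(sys.argv[1]+".pkl","rb"));o=d["o"]
n=np.array([-0.199,0.980]);H=np.array([504.5,34.0])
for k,(a,b,a2,b2) in dict(scene=(245,180,325,250),side=(255,222,372,282)).items():
    c=d[k];P=cloud(c);hs=cv2.cvtColor(c["color"],cv2.COLOR_RGB2HSV)
    m=np.zeros((480,640),bool);m[b:b2,a:a2]=(hs[b:b2,a:a2,1]<45)
    q=P[m];t=(q[:,:2]-H)@n;s=(q[:,:2]-H)@np.array([.98,.199])
    ok=(abs(t)<25)&(q[:,2]>85)&(q[:,2]<158)&(abs(s)<85);q=q[ok]
    for _ in range(3):
        C=q.mean(0);w=np.linalg.svd(q-C)[2][2] if len(q)<6000 else np.linalg.svd((q-C)[::3])[2][2];r=(q-C)@w;q=q[abs(r)<2.5*r.std()+.1]
    w=w*np.sign(w[:2]@n);print(k,len(q),"yaw of hinge",np.degrees(np.arctan2(-w[0],w[1])).round(2),"theta deg",(90-np.degrees(np.arcsin(w[2]))).round(2),"perp of face at C",((C[:2]-H)@n).round(1),"C",C.round(1),"rms",r.std().round(2))
# wrist: bar vs hinge knob
c=d["wrist"];T=np.eye(4);T[:3,:3]=Rq(o["ee_rot"]);T[:3,3]=o["tool_pos"];T=T@c["tool_from_camera"]
P=cloud(c,T);h,s,v=cv2.split(cv2.cvtColor(c["color"],cv2.COLOR_RGB2HSV))
m=np.zeros((480,640),bool);m[62:78,295:335]=((h>12)&(h<32)&(s>130))[62:78,295:335]
vv,uu=np.nonzero(m);p=ray(c,uu.mean(),vv.mean(),60,T);print("knob",m.sum(),uu.mean(),vv.mean(),p,np.median(P[m],0),"perp",(p[:2]-H)@n)
L=[]
for r in range(195,300,5):
    a=np.nonzero((((h<6)|(h>172))&(s>130))[r,290:345])[0]+290
    if len(a):L.append((r,(a.min()+a.max())/2))
L=np.array(L)
for r,u in L[::5]:
    p=ray(c,u,r,230,T);print("bar",r,u,p.round(1),"perp",((p[:2]-H)@n).round(2))
print("tcp perp",(o["tool_pos"][:2]-H)@n)
# white leaf top edge-on
E
python3 ang.py u1
```

```text
scene 1606 yaw of hinge 11.24 theta deg 90.12 perp of face at C -1.6 C [501.2  31.7 121.9] rms 1.59
side 3345 yaw of hinge 11.25 theta deg 90.3 perp of face at C 4.3 C [503.1  38.1 122.5] rms 1.0
knob 69 315.463768115942 70.30434782608695 [615.05950882  57.62574974  60.        ] [614.3001183   58.31382053  63.82936027] perp 1.15189248723469
bar 195.0 315.0 [556.7  46.  230. ] perp 1.34
bar 220.0 315.0 [548.2  44.2 230. ] perp 1.29
bar 245.0 314.5 [539.3  42.5 230. ] perp 1.41
bar 270.0 314.5 [530.2  40.6 230. ] perp 1.36
bar 295.0 314.0 [520.7  38.8 230. ] perp 1.48
tcp perp 1.1928020155092995
```

move_arm(
  series=[
    [0, 0, 0.8, 0, 0, 0, 1],
    [0, 0, 0, 0, 0, 0, 1],
    [0, 0, 0, 0, 0, 0, 1],
    [0, 0, 0, 0, 0, 0, 1],
    [0, 0, 0, 0, 0, 0, 1],
    [0, 0, 0, 0, 0, 0, 1],
    [0, 0, 0, 0, 0, 0, 1],
    [0, 0, 0, 0, 0, 0, 1],
    [0, 0, 0, 0, 0, 0, 1],
    [0, 0, 0, 0, 0, 0, 1],
  ],
  grip_force=20,
)

```text
time_s: 13.45
tool_pos: [504.9, 35.2, 208.6]
ee_rot: [0.549, 0.447, 0.548, -0.445]
wrist_force: [-1.4, -0.9, 10.3]
width: 11.0
```

```bash
python3 look.py u2; python3 ang.py u2
python3 - <<'E'
import pickle,cv2
d=pickle.load(open("u2.pkl","rb"))
i=d["scene"]["color"][215:360,200:410,::-1];cv2.imwrite("pics/u2z.png",cv2.resize(i,None,fx=3.8,fy=3.8,interpolation=2))
E
```

```text
13.45 [504.88277802  35.18855211 208.64526487] [-1.42209041 -0.8969017  10.25509453] 11.000527161944596 0.0013496623558301186
scene 1595 yaw of hinge 11.19 theta deg 89.89 perp of face at C -1.6 C [501.7  31.8 121.7] rms 1.59
side 3346 yaw of hinge 11.23 theta deg 90.3 perp of face at C 4.3 C [503.1  38.1 122.6] rms 1.01
knob 69 315.3623188405797 70.17391304347827 [615.12750221  57.5640399   60.        ] [614.3949786   58.41465839  63.63046566] perp 1.0778861643488256
bar 195.0 315.0 [556.7  45.9 230. ] perp 1.23
bar 220.0 315.0 [548.2  44.1 230. ] perp 1.18
bar 245.0 314.5 [539.3  42.4 230. ] perp 1.3
bar 270.0 314.5 [530.2  40.5 230. ] perp 1.25
bar 295.0 314.0 [520.7  38.7 230. ] perp 1.38
tcp perp 1.0886082389855156
```

View pics/u2z.png

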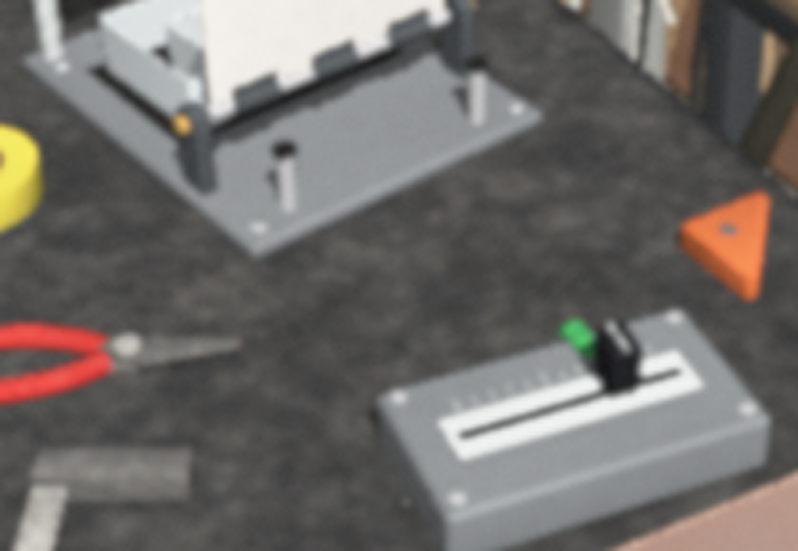

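move_arm(
  series=[
    [0, 0, 1, 0, 0, 0, 1],
    [0, 0, 1, 0, 0, 0, 1],
    [0, 0, 0, 0, 0, 0, 1],
    [0, 0, 0, 0, 0, 0, 1],
    [0, 0, 0, 0, 0, 0, 1],
    [0, 0, 0, 0, 0, 0, 1],
  ],
)

```text
time_s: 14.2
tool_pos: [504.9, 34.3, 208.7]
ee_rot: [0.549, 0.447, 0.548, -0.446]
wrist_force: [3.0, 1.2, 4.6]
width: 11.4
```

```bash
python3 look.py u3; python3 ang.py u3|grep -v bar; python3 -c "
from plant import *
print(job_done())"
```

```text
14.2 [504.91771846  34.31669489 208.70272335] [2.98003541 1.24788492 4.63368043] 11.385368806811544 0.002359387295667404
scene 1572 yaw of hinge 11.19 theta deg 89.69 perp of face at C -1.9 C [501.2  31.4 121.9] rms 1.59
side 3362 yaw of hinge 11.22 theta deg 89.93 perp of face at C 3.9 C [503.5  37.8 122.5] rms 1.01
knob 62 313.69354838709677 69.35483870967742 [615.32351733  57.72167594  60.        ] [614.77059334  58.74781976  63.50866623] perp 1.1933624750968228
tcp perp 0.22723501801409499
the job is handed in; nothing more can be done
None
```

The job is handed in, at about 14 s on the robot's clock.

- **Dimmer cap:** With the flap still down, I gripped the black cap and slid it until its white line was level with the green pointer. The last wrist-camera check put the line at 537.0 mm and the pointer at 537.1 mm along the slot. I then let go and backed off straight up.
- **Flap:** I gripped the red bar with one finger through the window and swung the flap up along its arc. The robot is still gripping the bar at 20 N and holding it still. My last checks read 89.7° from the scene camera and 89.9° from the side camera. The two cameras differed by up to 0.4° in earlier checks.
- **Forces:** The tool was pressing down on the bar with about 14 N when the flap reached upright. Raising the commanded height eased that to about 5 N at hand-in, but also shifted the bar by about 0.9 mm. That is roughly 0.3° back towards the start side, and still upright within the measuring error.
- **Letter and magnet:** I made no contact with either. The pictures taken with the flap up show no sign that they moved, though I did not measure their positions.

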